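Fit the double lid to the bead tin and lift off its cover

ROBOT

A 7-joint arm with a two-finger parallel gripper is mounted at the origin on the work surface. World frame = base frame: x ahead of the robot, y to its left, z up, the work surface at z = 0. Lengths are in m, angles in rad, forces in N, time in s.
With the tool pointing down it reaches from about 0.425 to 0.875 m from the base axis. Payload 4.7 kg.
Tool frame: the origin (TCP) lies midway between the tips of the shut fingers; the grasp point (between the pads) lies 19 mm behind it; z points along the fingers, y is the direction in which the jaws open and shut (so a half turn about z gives the same grasp; the last joint's range is limited). The gripper opens to 87 mm and grips with 3 to 60 N. Pads are 19 mm wide; open, the fingers measure 117 mm over their backs; the gripper's body (75 mm by 190 mm) begins 51 mm behind the grasp point.
Start: joints at [-1.238, 0.321, -0.07, 1.45, 0.023, 1.371, -0.057], TCP at [0.204, 0.617, 0.223] pointing down, gripper open.
Joint ranges: [-2.86, 2.86], [-0.3, 2.09], [-1.38, 1.24], [0.06, 2.45], [-1.56, 4.7], [0.09, 2.05], [-2.69, 2.69]. Speed limits (rad/s): [2.57, 2.57, 3.14, 3.14, 3.14, 3.14, 3.14].

INTERFACE

Orientations are given as a rotation vector (axis times angle).
In Python, from bench import * gives the robot as it stands.
- The arm moves only by the tool move_arm, never from a script. Its arguments are lists of equal length, an entry for each row: "jaw": the closure in counts, from 0 (fully open) to 255 (shut); "slide": the shift along the tool's x, y, z in cm, a list of three; "dr": the turn, a rotation vector about the tool's x, y, z in degrees, a list of three. A call has 1 to 5 rows; each row shifts and turns the commanded pose from where the row before left it, along the tool's axes as they then stand; what a row does not reach is not made up. A row lasts 1/10 s, in which the tool goes at most 50 mm and 8.59 degrees, less where a joint would pass 70% of its speed; a pose out of reach is approached as far as the arm can. A call with a gripper value outside its range is refused whole. The fingers move at their own pace and stop on an object; "force" is the grip in N (left out, the last holds). Time passes only in rows, so rows that do not move let the fingers close. It gives the time, the measured TCP pose, the force and the opening at its end, in the units of the state.
- get_state(): the state, without advancing time (a new reading comes with each control period).
- get_image(name): name is "side" or "top"; returns (picture, depth): 400x640x3 uint8, red, green, blue; 400x640 float32, m along the optical axis (not along the pixel's ray), 0 where there is no reading.
- camera_params(name): a dict with "K" (3x3 intrinsics, pixels), "extrinsics" (4x4, takes a point from camera to world coordinates). Camera axes: x right, y up, looking along -z (the intrinsics and any distortion apply to the point x, -y, -z); pixel columns grow to the right and rows downward; lengths in m; the calibration is good to about 2 mm. A picture is of the moment at which its call begins. camera_params takes no time and is no camera call.
- close_job(): hands the job in, once; it reports no verdict.
Trained networks look in the newest picture that a camera, given by its name, has taken for a name from the list of things; names that differ only in an ending like _2 or _b are one class to them, and where a whole thing is asked for, a point or a joint stands for the part that bears it (a point fixed in the world has none). Each returns a list of dicts, best first, with "score" (0 to 1); they miss things now and then, are a little off and sometimes report something else, mostly with a low value. They report only what shows in the picture. A call takes as long as a camera call.
- regions_of(camera, query): "mask" (400x640 bool, what is visible of it) and "xy" ([column, row] in pixels, amid what is visible of it).
The state is a dict: "time": time; "joint_positions": joint angles; "qd": joint speeds; "joint_torque": joint torques, N m; "position": TCP position; "tool_rot": TCP orientation; "ft_force": force on the tool from outside, world axes, zero at the start; "torque": the same for the moment, N m; "grip_width": opening from 0.0 (shut) to 1.0 (fully open).
Only numpy, scipy, OpenCV 4.12 (cv2) and the standard library are available. Lean on these libraries where they do the work, as an engineer would, in place of code of your own. Each camera call takes 0.05 s, during which the arm holds its last target.

TASK

Get the open bead tin ready for pouring: of the three double lids on the cutting mat, take the one that fits the tin, carry its spout lid and cover together and lower them gently until the spout lid sits fully home in the tin's mouth, then let go. Then lift the outer cover alone up over the spout, leaving the spout lid seated and undisturbed, and finish while still holding the cover level in the gripper, well clear above the top of the spout. Keep the tin standing where it is, and leave the other lids and everything else alone.

Things in the scene. Friction and masses are not known exactly. Their poses are not given: they have to be found in the camera images.
- spoutlid_a: small double lid, lower part: white plastic, about 0.12 kg, standing on the 3 mm thick cutting mat. Plug 48 mm in diameter, 12 mm deep, lower edge tapered; flange 58 mm in diameter from 12 to 15 mm height; upright spout 18 mm in diameter up to 76 mm. Origin: centre of the plug's underside, z up. Lifting it by the spout carries its cover along.
- cover_a: bare steel cover, 71 mm in diameter, 0.1 kg, loose on spoutlid_a's flange, spout 32 mm out of its collar. Origin: centre of plate's underside, 15 mm above spoutlid_a's origin, z up. Plate 0 to 3 mm; skirt down to -11 mm; central collar 42 mm in diameter from 3 to 29 mm, bore 23 mm right through (2.5 mm play round the spout). Lifting the collar takes the cover alone.
- spoutlid_b: middle double lid, lower part: white plastic, about 0.12 kg, standing on the 3 mm thick cutting mat. Plug 60 mm in diameter, 12 mm deep, lower edge tapered; flange 70 mm in diameter from 12 to 15 mm height; upright spout 18 mm in diameter up to 76 mm. Origin: centre of the plug's underside, z up. Lifting it by the spout carries its cover along.
- cover_b: bare steel cover, 83 mm in diameter, 0.1 kg, loose on spoutlid_b's flange, spout 32 mm out of its collar. Origin: centre of plate's underside, 15 mm above spoutlid_b's origin, z up. Plate 0 to 3 mm; skirt down to -11 mm; central collar 42 mm in diameter from 3 to 29 mm, bore 23 mm right through (2.5 mm play round the spout). Lifting the collar takes the cover alone.
- spoutlid_c: large double lid, lower part: white plastic, about 0.12 kg, standing on the 3 mm thick cutting mat. Plug 72 mm in diameter, 12 mm deep, lower edge tapered; flange 82 mm in diameter from 12 to 15 mm height; upright spout 18 mm in diameter up to 76 mm. Origin: centre of the plug's underside, z up. Lifting it by the spout carries its cover along.
- cover_c: bare steel cover, 95 mm in diameter, 0.1 kg, loose on spoutlid_c's flange, spout 32 mm out of its collar. Origin: centre of plate's underside, 15 mm above spoutlid_c's origin, z up. Plate 0 to 3 mm; skirt down to -11 mm; central collar 42 mm in diameter from 3 to 29 mm, bore 23 mm right through (2.5 mm play round the spout). Lifting the collar takes the cover alone.
- tin: open bare steel bead tin, 0.8 kg, loose, in any one of four places, the double lids in the others. Body 83 mm in diameter (as wide as the cover that fits) up to 56 mm, neck 70 mm outside, 64 mm inside, rim at 70 mm height, bore clear over 40 mm deep. Origin: centre of its underside, z up. With the fitting flange on the rim, that spout lid's origin is 58 mm above this one.
- spool: wooden thread spool, 38 mm across, 36 mm tall, bystander on the cutting mat; origin at its underside
- candle: pillar candle, 58 mm across, 100 mm tall, bystander on the cutting mat; origin at its underside
- cone: wooden ring cone, 42 mm across at the foot, 50 mm tall, bystander on the cutting mat; origin at its underside
- glue: small white bottle with black cap, 32 mm across, 75 mm tall, bystander on the cutting mat; origin at its underside
- pliers: pliers lying flat, 130 mm long, 14 mm high, origin near the pivot, jaws to its +x, bystander on the cutting mat; origin at its underside

How it is judged:
By the outcome, as a careful person would: the job done as asked, in the order asked, and still so for the second after the job is handed in, while the arm keeps its last pose, push and grip.
It also fails if it takes over 51 s, if anything falls off the work surface, if the arm or the gripper's body presses on something with over 40 N, if the wrist force passes 120 N, or if a joint passes its speed limit or range.

## Working session

There is one attempt and no reset: what is moved stays moved. The work goes in short steps, Python scripts to look and compute and a tool call to move; the robot and the scene stay as the last step left them, time stands still between calls to the robot, and variables do not carry over. Pictures are saved under pics/ and viewed, and the job is handed in when it is done.

Besides the shell and the picture viewer there is one more tool, called by a JSON object that holds its "fn" and its "kwargs". move_arm: Moves the arm, as the interface text tells. Its arguments: {"type":"object","properties":{"jaw":{"type":"array","items":{"type":"number"}},"slide":{"type":"array","items":{"type":"array","items":{"type":"number"}}},"dr":{"type":"array","items":{"type":"array","items":{"type":"number"}}},"force":{"type":"number"}},"required":["jaw","slide","dr"]}

```bash
ls; mkdir -p pics; python3 - <<'E'
from bench import *
import cv2, numpy as np
print(get_state())
for n in("side","top"):
    im,d=get_image(n); cv2.imwrite(f"pics/{n}0.png",im[:,:,::-1]); np.savez(f"{n}0.npz",im=im,d=d)
    print(n,camera_params(n))
E
```

```text
pics
{'time': 0.0, 'joint_positions': array([-1.23789942,  0.32182852, -0.07010027,  1.45168587,  0.02259353,
        1.37081351, -0.0569007 ]), 'qd': array([ 5.40500425e-04, -8.69554718e-05, -7.37109740e-04, -1.00531470e-04,
        9.17244459e-05, -3.86927053e-04, -9.73738729e-04]), 'joint_torque': array([-5.91866155e-04, -4.91303337e+01, -4.03946433e-01, -3.12530279e+01,
       -6.37592515e-02,  4.38487914e-02,  1.87615096e-04]), 'position': array([0.20358487, 0.61669845, 0.22145261]), 'tool_rot': array([-4.98544217e-01, -3.10155746e+00,  3.03984314e-03]), 'ft_force': array([-0.22274787, -0.95418432,  0.21098786]), 'torque': array([0.02391536, 0.01711388, 0.04367704]), 'grip_width': 1.0006454407107495}
side {'K': array([[495.20581742,   0.        , 318.10347829],
       [  0.        , 495.20581742, 207.6967889 ],
       [  0.        ,   0.        ,   1.        ]]), 'extrinsics': array([[ 0.98595374,  0.10009147, -0.13370458,  0.41372222],
       [-0.16614245,  0.50587478, -0.84645578, -0.83815445],
       [-0.01708522,  0.85678025,  0.51539858,  0.57897049],
       [ 0.        ,  0.        ,  0.        ,  1.        ]])}
top {'K': array([[406.5047422 ,   0.        , 315.64736142],
       [  0.        , 406.5047422 , 202.2354299 ],
       [  0.        ,   0.        ,   1.        ]]), 'extrinsics': array([[-0.01768209,  0.99567869, -0.0911663 ,  0.44698676],
       [-0.99950469, -0.01522838,  0.02754035,  0.03478324],
       [ 0.02603302,  0.09160811,  0.99545479,  0.99384596],
       [ 0.        ,  0.        ,  0.        ,  1.        ]])}
```

View pics/side0.png

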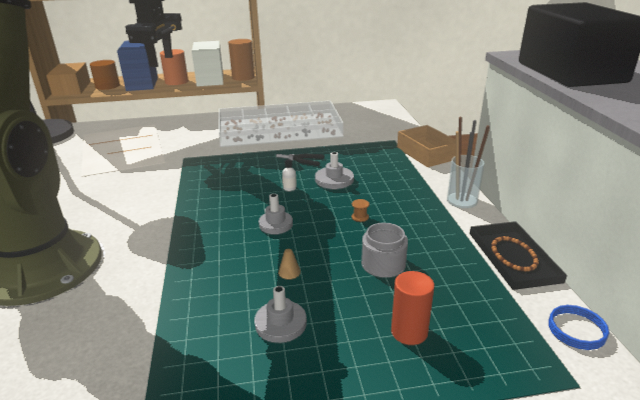

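View pics/top0.png

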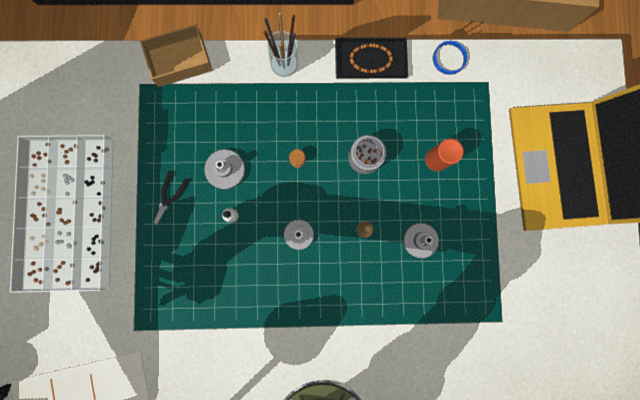

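The side view shows lids at about (335,178), (275,220) and (280,320), and the tin at (385,250). In the top view the lids are at (224,168), (298,235) and (421,240), and the tin is at (368,153). Next I'll measure sizes and positions.

```bash
cat > h.py <<'E'
from bench import *
import cv2, numpy as np
from scipy.optimize import least_squares
def cloud(n,d):
    p=camera_params(n);K=p["K"];T=p["extrinsics"]
    v,u=np.indices(d.shape)
    P=np.stack([(u-K[0,2])/K[0,0]*d,-(v-K[1,2])/K[1,1]*d,-d],-1)
    W=P@T[:3,:3].T+T[:3,3]; W[d<=0]=np.nan
    return W
def circ(x,y,r=None):
    c0=[x.mean(),y.mean()]
    if r is None:
        s=least_squares(lambda p:np.hypot(x-p[0],y-p[1])-p[2],c0+[.03],loss='soft_l1',f_scale=.001)
    else:
        s=least_squares(lambda p:np.hypot(x-p[0],y-p[1])-r,c0,loss='soft_l1',f_scale=.001)
    return s.x
E
python3 - <<'E'
from h import *
C={}
for n in("side","top"):
    im,d=get_image(n); C[n]=cloud(n,d); np.savez(f"{n}1.npz",im=im,W=C[n])
    for q in("spoutlid_a","cover_a","tin"):
        for r in regions_of(n,q)[:5]:
            W=C[n][r["mask"]];W=W[~np.isnan(W[:,0])]
            if len(W)==0: print(n,q,r["score"],r["xy"],"nodepth");continue
            print(n,q,round(r["score"],2),r["xy"],r["mask"].sum(),np.round(np.median(W,0),4),"p2",np.round(np.percentile(W,2,0),4),"p98",np.round(np.percentile(W,98,0),4))
E
```

```text
side spoutlid_a 0.74 [280.2, 300.8] 289 [ 0.4436 -0.2514  0.0654] p2 [ 0.4352 -0.2554  0.0033] p98 [ 0.4579 -0.1478  0.0812]
side spoutlid_a 0.66 [272.5, 200.7] 136 [0.4623 0.0422 0.0681] p2 [0.454  0.0378 0.0482] p98 [0.4703 0.0512 0.0818]
side spoutlid_a 0.63 [334.4, 157.9] 132 [0.6233 0.2194 0.0647] p2 [0.6147 0.2132 0.0045] p98 [0.6603 0.3793 0.0818]
side cover_a 0.78 [335.7, 178.5] 739 [0.6186 0.2058 0.0225] p2 [0.5796 0.1775 0.0095] p98 [0.6652 0.254  0.0489]
side cover_a 0.67 [283.2, 321.9] 1739 [ 0.4407 -0.263   0.0219] p2 [ 0.4046 -0.2863  0.0063] p98 [ 0.4806 -0.2197  0.0486]
side cover_a 0.61 [276.1, 220.8] 744 [0.46   0.0316 0.0227] p2 [0.4294 0.0136 0.0052] p98 [0.4933 0.0866 0.0489]
side tin 0.88 [385.4, 248.6] 2176 [ 0.6465 -0.1444  0.0465] p2 [ 0.6099 -0.1602  0.0046] p98 [ 0.6849 -0.0785  0.0742]
side tin 0.52 [330.3, 178.5] 726 [0.6167 0.2061 0.0226] p2 [0.5794 0.1775 0.0094] p98 [0.6622 0.2544 0.0489]
top spoutlid_a 0.67 [223.7, 165.5] 60 [0.6169 0.224  0.0791] p2 [0.6114 0.2176 0.0462] p98 [0.6257 0.2314 0.0838]
top cover_a 0.96 [294.8, 229.4] 621 [0.46   0.0511 0.0225] p2 [0.4275 0.0201 0.0181] p98 [0.4917 0.0822 0.0499]
top cover_a 0.8 [222.8, 173.1] 1168 [0.6169 0.2242 0.0225] p2 [0.5769 0.1838 0.0061] p98 [0.6619 0.2723 0.0505]
top cover_a 0.76 [420.8, 240.4] 912 [ 0.4414 -0.2362  0.0216] p2 [ 0.4031 -0.2798  0.0035] p98 [ 0.4794 -0.2043  0.049 ]
top tin 0.73 [370.2, 153.5] 1072 [ 0.6509 -0.1171  0.0202] p2 [ 0.6075 -0.1528  0.0037] p98 [ 0.6863 -0.076   0.0747]
```

```bash
cat > fit.py <<'E'
from h import *
def edge(P):
    c=circ_mid=(P.max(0)[:2]+P.min(0)[:2])/2
    for _ in range(3):
        a=np.arctan2(P[:,1]-c[1],P[:,0]-c[0]);r=np.hypot(P[:,0]-c[0],P[:,1]-c[1])
        b=((a+np.pi)/(2*np.pi)*36).astype(int)
        E=np.array([P[b==k][np.argmax(r[b==k])] for k in range(36) if (b==k).any()])
        f=circ(E[:,0],E[:,1]);c=f[:2]
    return f,len(E)
E
python3 - <<'E'
from fit import *
for n in("side","top"):
    W=np.load(f"{n}1.npz")["W"].reshape(-1,3)
    W=W[~np.isnan(W[:,0])]
    for nm,c in dict(c=(.617,.224),a=(.46,.05),b=(.441,-.236),tin=(.648,-.117)).items():
        m=np.hypot(W[:,0]-c[0],W[:,1]-c[1])<.056
        P=W[m]
        for l,lo,hi in(("plate",.017,.027),("collar",.044,.052),("spout",.074,.086)) if nm!="tin" else (("rim",.0695,.078),("shoulder",.054,.0625)):
            Q=P[(P[:,2]>lo)&(P[:,2]<hi)]
            if len(Q)<6: print(n,nm,l,len(Q));continue
            f,k=edge(Q); print(n,nm,l,len(Q),k,np.round(f[:2],4),"dia",round(2e3*f[2],1),"z",np.round(np.percentile(Q[:,2],[10,50,90]),4))
E
```

```text
side c plate 438 32 [0.6236 0.2237] dia 94.4 z [0.0199 0.0223 0.0241]
side c collar 99 31 [0.6232 0.2232] dia 38.5 z [0.0452 0.0481 0.0496]
side c spout 34 24 [0.6239 0.2225] dia 14.6 z [0.0759 0.0797 0.0818]
side a plate 329 29 [0.4623 0.0465] dia 69.5 z [0.0192 0.0219 0.0239]
side a collar 144 32 [0.4625 0.0467] dia 39.7 z [0.0449 0.0475 0.0493]
side a spout 49 33 [0.4622 0.0456] dia 14.0 z [0.0764 0.0796 0.0812]
side b plate 1020 31 [ 0.4426 -0.2465] dia 82.3 z [0.02   0.0216 0.0232]
side b collar 290 30 [ 0.4425 -0.2468] dia 40.1 z [0.0451 0.0473 0.049 ]
side b spout 93 33 [ 0.4438 -0.2466] dia 16.1 z [0.0762 0.0791 0.0809]
side tin rim 238 36 [ 0.6505 -0.119 ] dia 69.8 z [0.0702 0.0727 0.0745]
side tin shoulder 400 36 [ 0.649  -0.1231] dia 78.1 z [0.0561 0.0596 0.0614]
top c plate 930 36 [0.6199 0.2273] dia 93.6 z [0.0199 0.0221 0.0243]
top c collar 152 36 [0.6199 0.2271] dia 39.3 z [0.0457 0.0478 0.0502]
top c spout 50 31 [0.6192 0.2262] dia 15.2 z [0.078  0.0802 0.0829]
top a plate 453 36 [0.4596 0.051 ] dia 69.2 z [0.0194 0.0217 0.0239]
top a collar 173 36 [0.4596 0.051 ] dia 39.6 z [0.0456 0.0477 0.0497]
top a spout 50 31 [0.4592 0.0507] dia 14.6 z [0.0783 0.0803 0.0814]
top b plate 644 36 [ 0.4404 -0.2427] dia 81.5 z [0.019  0.0212 0.0233]
top b collar 156 36 [ 0.4403 -0.2425] dia 39.1 z [0.0451 0.0472 0.0491]
top b spout 48 33 [ 0.4412 -0.2422] dia 14.1 z [0.0776 0.0794 0.0815]
top tin rim 127 36 [ 0.6478 -0.1155] dia 68.4 z [0.0708 0.0733 0.0752]
top tin shoulder 247 36 [ 0.6475 -0.1156] dia 81.7 z [0.0567 0.0593 0.0615]
```

```bash
python3 - <<'E'
from h import *
from scipy.spatial.transform import Rotation as R
print(np.round(R.from_rotvec(get_state()["tool_rot"]).as_matrix(),3))
W=np.load("top1.npz")["W"]
get_image("top")
for q in("candle","cone","glue","spool"):
    for r in regions_of("top",q)[:2]:
        P=W[r["mask"]];P=P[~np.isnan(P[:,0])];print(q,round(r["score"],2),r["xy"],np.round(np.percentile(P,[5,50,95],axis=0),3).tolist())
E
```

```text
[[-0.95   0.313  0.   ]
 [ 0.313  0.95   0.   ]
 [-0.     0.    -1.   ]]
candle 0.58 [441.5, 153.3] [[0.612, -0.313, 0.02], [0.635, -0.284, 0.099], [0.66, -0.266, 0.105]]
cone 0.59 [363.5, 228.5] [[0.453, -0.125, 0.003], [0.469, -0.105, 0.025], [0.487, -0.092, 0.054]]
glue 0.76 [230.3, 214.8] [[0.493, 0.197, 0.024], [0.505, 0.206, 0.054], [0.519, 0.222, 0.08]]
spool 0.53 [296.7, 154.8] [[0.627, 0.037, 0.007], [0.641, 0.052, 0.039], [0.657, 0.067, 0.042]]
```

{"fn": "move_arm", "kwargs": {"jaw": [0, 0, 0, 0, 0], "slide": [[0, 0, 0], [0, 0, 0], [0, 0, 0], [0, 0, 0], [0, 0, 0]], "dr": [[0, 0, 8], [0, 0, 8], [0, 0, 8], [0, 0, 8], [0, 0, 8]], "force": 20}}

```text
time: 1.25
position: [0.2037, 0.6172, 0.2226]
tool_rot: [1.537, 2.74, 0.0]
ft_force: [0.8, 0.1, -0.8]
grip_width: 1.0
```

{"fn": "move_arm", "kwargs": {"jaw": [0, 0, 0, 0, 0], "slide": [[0, 0, 0], [0, 0, 0], [0, 0, 0], [0, 0, 0], [0, 0, 0]], "dr": [[0, 0, 8], [0, 0, 8], [0, 0, 8], [0, 0, 7.7], [0, 0, 0]]}}

```text
time: 1.75
position: [0.2038, 0.6173, 0.2226]
tool_rot: [2.221, 2.222, 0.0]
ft_force: [-0.1, -0.3, -0.6]
grip_width: 1.001
```

{"fn": "move_arm", "kwargs": {"jaw": [0, 0, 0, 0, 0], "slide": [[-3, 3, 0], [-3, 3, 0], [-3, 3, 0], [-3, 3, 0], [-3, 3, 0]], "dr": [[0, 0, 0], [0, 0, 0], [0, 0, 0], [0, 0, 0], [0, 0, 0]]}}

```text
time: 2.25
position: [0.3549, 0.4661, 0.2228]
tool_rot: [-2.216, -2.226, -0.001]
ft_force: [0.4, 0.1, -0.5]
grip_width: 1.0
```

{"fn": "move_arm", "kwargs": {"jaw": [0, 0, 0, 0, 0], "slide": [[-3.4, 3, 0], [-3.4, 3, 0], [-3.4, 3, 0], [-3.4, 3, 0], [-3.4, 3, 0]], "dr": [[0, 0, 0], [0, 0, 0], [0, 0, 0], [0, 0, 0], [0, 0, 0]]}}

```text
time: 2.75
position: [0.5049, 0.296, 0.2229]
tool_rot: [-2.216, -2.226, -0.001]
ft_force: [0.7, 0.3, -0.2]
grip_width: 0.999
```

{"fn": "move_arm", "kwargs": {"jaw": [0, 0, 0, 0, 0], "slide": [[-4.5, 0.5, 0], [-4.5, 0.5, 0], [-4.5, 0.5, 0], [-4.5, 0.5, 0], [-4.5, 0.5, 0]], "dr": [[0, 0, 0], [0, 0, 0], [0, 0, 0], [0, 0, 0], [0, 0, 0]]}}

```text
time: 3.25
position: [0.5291, 0.0707, 0.2229]
tool_rot: [2.216, 2.226, 0.001]
ft_force: [0.8, 1.0, 0.5]
grip_width: 1.003
```

{"fn": "move_arm", "kwargs": {"jaw": [0, 0, 0, 0, 0], "slide": [[-4.3, -1, 0], [-4.3, -1, 0], [-4.3, -1, 0], [-4.3, -1, 0], [-4.3, -1, 0]], "dr": [[0, 0, 0], [0, 0, 0], [0, 0, 0], [0, 0, 0], [0, 0, 0]]}}

```text
time: 3.75
position: [0.4786, -0.1442, 0.2229]
tool_rot: [2.216, 2.226, 0.002]
ft_force: [0.9, -0.3, -0.6]
grip_width: 1.0
```

{"fn": "move_arm", "kwargs": {"jaw": [0, 0, 0, 0, 0], "slide": [[-3.5, -1.2, 1], [-3.5, -1.2, 3], [-3.1, -1.2, 4], [0, 0, 0], [0, 0, 0]], "dr": [[0, 0, 0], [0, 0, 0], [0, 0, 0], [0, 0, 0], [0, 0, 0]]}}

```text
time: 4.25
position: [0.443, -0.2428, 0.1436]
tool_rot: [-2.219, -2.222, 0.001]
ft_force: [0.0, 0.1, 0.1]
grip_width: 0.996
```

```bash
python3 - <<'E'
from h import *
im,d=get_image("side");W=cloud("side",d);np.savez("side2.npz",im=im,W=W)
cv2.imwrite("pics/side2.png",cv2.resize(im[150:400,150:450,::-1],None,fx=2.4,fy=2.4,interpolation=cv2.INTER_CUBIC))
im,d=get_image("top");cv2.imwrite("pics/top2.png",im[:,:,::-1])
p=camera_params("side");T=np.linalg.inv(p["extrinsics"])
def pr(X):
    c=T[:3,:3]@X+T[:3,3];return p["K"][0,0]*c[0]/-c[2]+p["K"][0,2],p["K"][1,1]*-c[1]/-c[2]+p["K"][1,2]
s=get_state()["position"];print(s)
for z in(s[2],s[2]+.019,.079):print(pr(np.array([s[0],s[1],z])))
# fingers points near tips
P=W.reshape(-1,3);P=P[~np.isnan(P[:,0])]
m=(abs(P[:,0]-.443)<.09)&(abs(P[:,1]+.243)<.06)&(P[:,2]>.12)&(P[:,2]<.19)
P=P[m]
for l,Q in(("L",P[P[:,0]<.443]),("R",P[P[:,0]>.443])):
    print(l,len(Q),np.round(np.percentile(Q,[1,50,99],axis=0),4).tolist())
    for z in np.arange(.135,.185,.008):
        q=Q[abs(Q[:,2]-z)<.004]
        if len(q):print(round(z,3),np.round([q[:,0].min(),q[:,0].max(),q[:,1].min(),np.median(q[:,1])],4))
E
```

```text
[ 0.44502454 -0.24166608  0.14497177]
(np.float64(276.99825911715095), np.float64(252.94843964547638))
(np.float64(276.21914727855415), np.float64(242.4111076450356))
(np.float64(279.54897978680276), np.float64(287.4464272321035))
L 204 [[0.389, -0.2558, 0.1444], [0.3968, -0.2529, 0.1695], [0.402, -0.2382, 0.1898]]
0.143 [ 0.3933  0.402  -0.2542 -0.2527]
0.151 [ 0.3935  0.4013 -0.2549 -0.2527]
0.159 [ 0.3932  0.402  -0.2547 -0.253 ]
0.167 [ 0.3925  0.4019 -0.2549 -0.2523]
0.175 [ 0.3905  0.4014 -0.2552 -0.2534]
0.183 [ 0.3897  0.4013 -0.2557 -0.2535]
R 227 [[0.4889, -0.2556, 0.1442], [0.4933, -0.2525, 0.1693], [0.5011, -0.2351, 0.1888]]
0.143 [ 0.489   0.497  -0.2561 -0.2524]
0.151 [ 0.4888  0.4976 -0.2558 -0.2525]
0.159 [ 0.4889  0.4976 -0.2551 -0.2525]
0.167 [ 0.4888  0.4992 -0.2557 -0.2521]
0.175 [ 0.4894  0.4994 -0.2554 -0.2529]
0.183 [ 0.489   0.5022 -0.2556 -0.2526]
```

View pics/side2.png

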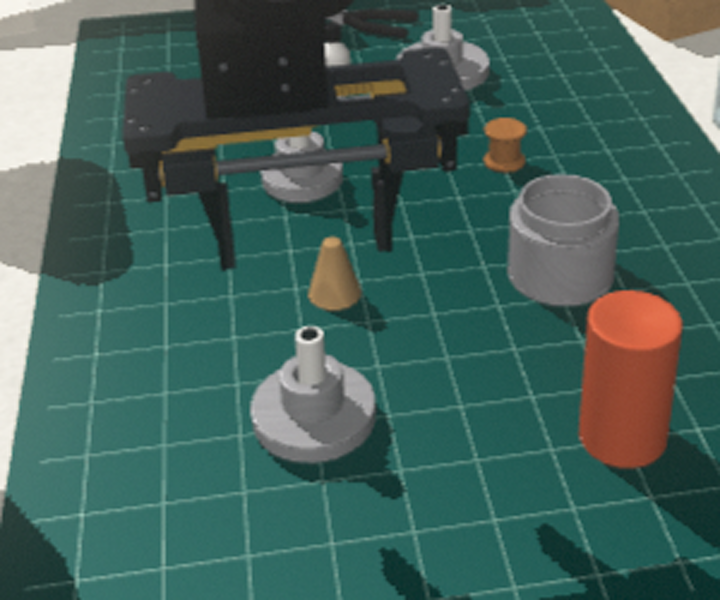

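View pics/top2.png

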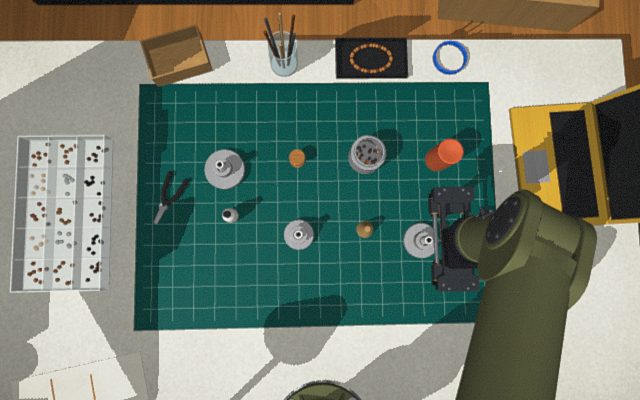

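The side picture shows the open gripper straight above lid b, with its tips near (225,268) and (385,250) in the crop, and nothing in the way. Lid b has an 82 mm cover and so fits the 83 mm tin. I'm going down to it with a small correction.

{"fn": "move_arm", "kwargs": {"jaw": [0, 0, 0, 0, 0], "slide": [[-0.3, -0.2, 2], [0, 0, 3], [0, 0, 2], [0, 0, 1], [0, 0, 0]], "dr": [[0, 0, 0], [0, 0, 0], [0, 0, 0], [0, 0, 0], [0, 0, 0]]}}

```text
time: 4.85
position: [0.4421, -0.2443, 0.0638]
tool_rot: [-2.217, -2.224, 0.001]
ft_force: [0.4, 0.5, 0.4]
grip_width: 1.0
```

```bash
python3 - <<'E'
from h import *
print(get_state()["position"])
im,d=get_image("side");W=cloud("side",d)
cv2.imwrite("pics/side3.png",cv2.resize(im[200:360,180:380,::-1],None,fx=3.6,fy=3.6,interpolation=cv2.INTER_CUBIC))
s=get_state()["position"];print(s)
P=W.reshape(-1,3);P=P[~np.isnan(P[:,0])]
m=(abs(P[:,0]-.443)<.07)&(abs(P[:,1]+.243)<.06)&(P[:,2]>.055)&(P[:,2]<.11)
P=P[m]
for l,Q in(("L",P[P[:,0]<.42]),("R",P[P[:,0]>.465]),("spout",P[(abs(P[:,0]-.443)<.015)&(P[:,2]<.0775)])):
    print(l,len(Q),np.round(np.percentile(Q,[1,50,99],axis=0),4).tolist())
E
```

```text
[ 0.4421155  -0.24430059  0.06378192]
[ 0.44262581 -0.24492911  0.06468951]
L 169 [[0.3887, -0.2572, 0.0651], [0.3962, -0.2546, 0.0904], [0.4012, -0.2439, 0.1095]]
R 194 [[0.4881, -0.2567, 0.0643], [0.4923, -0.2536, 0.0891], [0.5006, -0.2364, 0.1096]]
spout 131 [[0.4348, -0.2554, 0.0553], [0.4433, -0.2526, 0.0658], [0.4524, -0.245, 0.0774]]
```

View pics/side3.png

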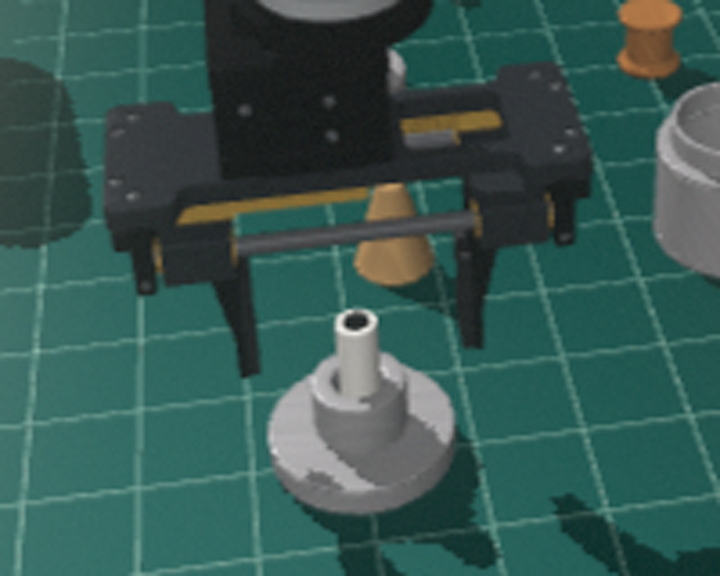

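Spout and fingers line up to within 1–2 mm. I'll make a last correction, go down 13 mm and close.

{"fn": "move_arm", "kwargs": {"jaw": [0, 0, 100, 160, 180], "slide": [[-0.15, -0.1, 0.8], [0, 0, 0.5], [0, 0, 0], [0, 0, 0], [0, 0, 0]], "dr": [[0, 0, 0], [0, 0, 0], [0, 0, 0], [0, 0, 0], [0, 0, 0]], "force": 10}}

```text
time: 5.4
position: [0.441, -0.247, 0.0514]
tool_rot: [2.221, 2.222, 0.001]
ft_force: [0.4, -0.1, 0.7]
grip_width: 0.81
```

{"fn": "move_arm", "kwargs": {"jaw": [190, 200, 210, 225, 240], "slide": [[0, 0, 0], [0, 0, 0], [0, 0, 0], [0, 0, 0], [0, 0, 0]], "dr": [[0, 0, 0], [0, 0, 0], [0, 0, 0], [0, 0, 0], [0, 0, 0]]}}

```text
time: 5.9
position: [0.4408, -0.2469, 0.0511]
tool_rot: [-2.221, -2.222, -0.0]
ft_force: [0.0, 0.8, -0.0]
grip_width: 0.354
```

{"fn": "move_arm", "kwargs": {"jaw": [255, 255, 255, 255], "slide": [[0, 0, 0], [0, 0, 0], [0, 0, 0], [0, 0, 0]], "dr": [[0, 0, 0], [0, 0, 0], [0, 0, 0], [0, 0, 0]], "force": 25}}

```text
time: 6.3
position: [0.4409, -0.2469, 0.0511]
tool_rot: [2.221, 2.222, 0.0]
ft_force: [0.8, -0.1, -0.7]
grip_width: 0.192
```

{"fn": "move_arm", "kwargs": {"jaw": [255, 255, 255, 255, 255], "slide": [[0, 0, 0], [0, 0, -0.2], [0, 0, -0.5], [0, 0, -1], [0, 0, -1]], "dr": [[0, 0, 0], [0, 0, 0], [0, 0, 0], [0, 0, 0], [0, 0, 0]]}}

```text
time: 6.8
position: [0.4406, -0.247, 0.0789]
tool_rot: [-2.221, -2.222, 0.0]
ft_force: [-0.3, -0.2, -2.3]
grip_width: 0.198
```

```bash
python3 - <<'E'
from h import *
im,d=get_image("side");s=get_state();print(s["position"],s["grip_width"],s["ft_force"],s["torque"])
cv2.imwrite("pics/side4.png",cv2.resize(im[180:360,180:405,::-1],None,fx=3.2,fy=3.2,interpolation=cv2.INTER_CUBIC))
E
```

```text
[ 0.44187523 -0.24764503  0.08062797] 0.19902401174345968 [ 1.81887775 -0.96227824 -1.91776172] [-0.21850383 -0.00660277 -0.00836276]
```

View pics/side4.png

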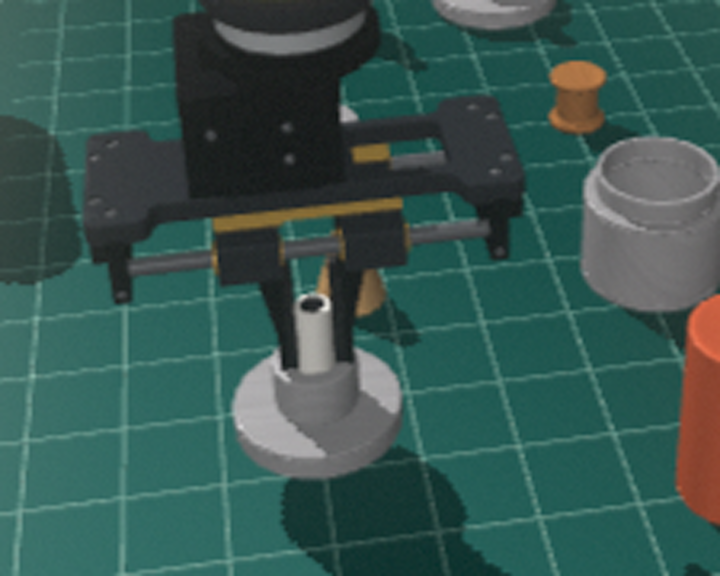

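Lid b is lifted with its cover and hangs from the spout at about (315,340). Its cover plate looks level at about (318,410). I'll raise it and carry it over the tin.

{"fn": "move_arm", "kwargs": {"jaw": [255, 255, 255, 255, 255], "slide": [[0, 0, -2], [0, 0, -3], [0, 0, -2], [0.5, 1, -1], [1, 2, 0]], "dr": [[0, 0, 0], [0, 0, 0], [0, 0, 0], [0, 0, 0], [0, 0, 0]]}}

```text
time: 7.35
position: [0.4717, -0.2328, 0.1601]
tool_rot: [2.222, 2.218, 0.005]
ft_force: [0.7, 0.4, -2.4]
grip_width: 0.199
```

{"fn": "move_arm", "kwargs": {"jaw": [255, 255, 255, 255, 255], "slide": [[2, 3, 0], [2, 3, 0], [2, 3, 0], [2, 3, 0], [1.6, 2.5, 0]], "dr": [[0, 0, 0], [0, 0, 0], [0, 0, 0], [0, 0, 0], [0, 0, 0]]}}

```text
time: 7.85
position: [0.6178, -0.1325, 0.1569]
tool_rot: [-2.217, -2.224, -0.0]
ft_force: [0.1, 0.8, -2.5]
grip_width: 0.199
```

{"fn": "move_arm", "kwargs": {"jaw": [255, 255, 255, 255], "slide": [[1.1, 2, 0], [0.7, 1.3, 0], [0, 0, 0], [0, 0, 0]], "dr": [[0, 0, 0], [0, 0, 0], [0, 0, 0], [0, 0, 0]]}}

```text
time: 8.25
position: [0.6482, -0.1176, 0.1571]
tool_rot: [-2.219, -2.222, 0.003]
ft_force: [-0.2, 0.3, -2.8]
grip_width: 0.198
```

```bash
cat > meas.py <<'E'
from fit import *
def look(tag,c,zplate):
    for n in("side","top"):
        im,d=get_image(n);W=cloud(n,d);np.savez(f"{n}{tag}.npz",im=im,W=W)
        cr=im[130:330,280:530] if n=="side" else im[80:280,300:550]
        cv2.imwrite(f"pics/{n}{tag}.png",cv2.resize(cr[:,:,::-1],None,fx=3,fy=3,interpolation=cv2.INTER_CUBIC))
        P=W.reshape(-1,3);P=P[~np.isnan(P[:,0])];P=P[np.hypot(P[:,0]-c[0],P[:,1]-c[1])<.06]
        for l,lo,hi in(("plate",zplate-.006,zplate+.006),("rim",.0695,.078)):
            Q=P[(P[:,2]>lo)&(P[:,2]<hi)]
            if len(Q)<20:print(n,l,len(Q));continue
            f,k=edge(Q);print(n,l,len(Q),k,np.round(f[:2],4),"dia",round(2e3*f[2],1),"z",np.round(np.percentile(Q[:,2],[10,50,90]),4))
            if l=="plate":
                Q=Q[abs(Q[:,2]-np.median(Q[:,2]))<.004]
                A=np.c_[Q[:,0]-c[0],Q[:,1]-c[1],np.ones(len(Q))];print("  slope deg",np.round(np.degrees(np.linalg.lstsq(A,Q[:,2],rcond=None)[0][:2]),2))
    s=get_state();print(s["time"],s["position"],s["ft_force"],s["grip_width"])
E
python3 -c "
from meas import *
s=get_state()['position'];look('5',(.648,-.12),s[2]-.0511+.021)"
```

```text
side plate 719 31 [ 0.6487 -0.1181] dia 82.2 z [0.1241 0.1277 0.1292]
  slope deg [0.32 0.79]
side rim 194 32 [ 0.6499 -0.1199] dia 69.0 z [0.0704 0.073  0.0747]
top plate 260 14 [ 0.6456 -0.1135] dia 80.3 z [0.1258 0.128  0.1297]
  slope deg [ 0.29 -0.33]
top rim 6
8.35 [ 0.64770525 -0.11876062  0.1578204 ] [-0.44297686 -1.24010371 -2.90555915] 0.19709325161362695
```

View pics/side5.png

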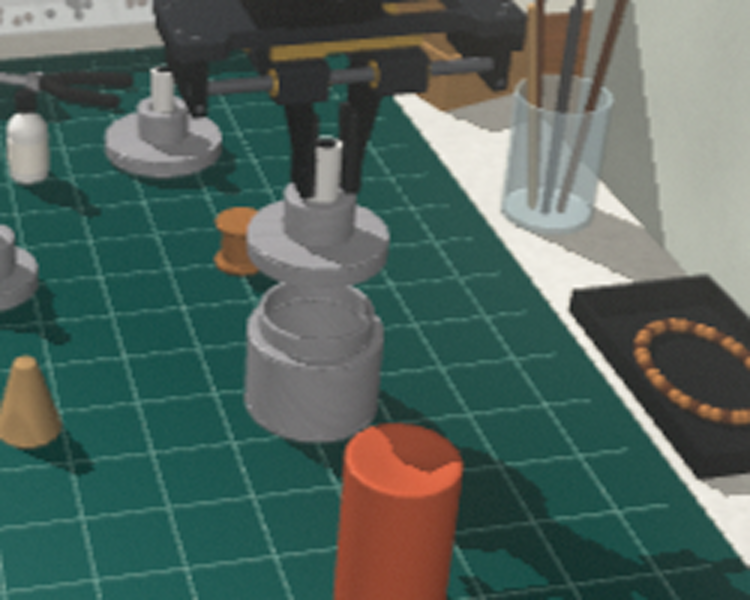

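View pics/top5.png

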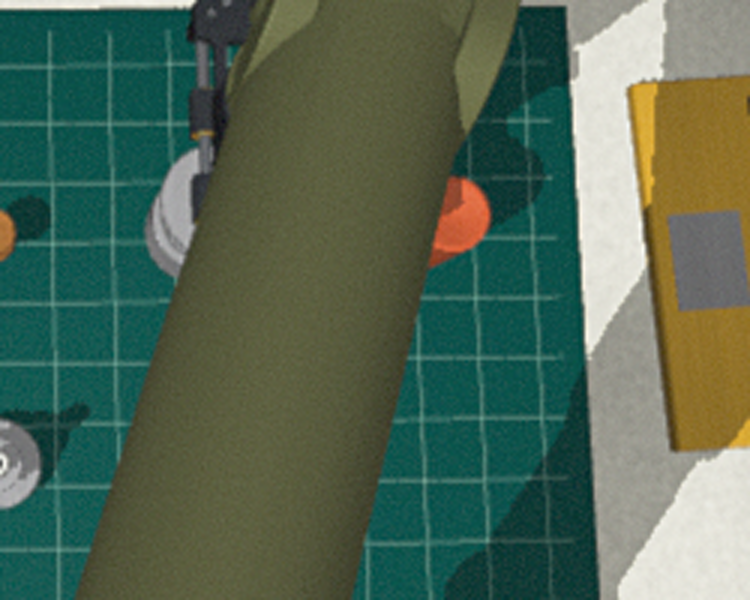

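```bash
python3 - <<'E'
from fit import *
W=np.load("side5.npz")["W"].reshape(-1,3);W=W[~np.isnan(W[:,0])]
W1=np.load("side1.npz")["W"].reshape(-1,3);W1=W1[~np.isnan(W1[:,0])]
for nm,A,c,z0 in(("now",W,(.648,-.119),.1278-.0185),("before",W1,(.4426,-.2466),.003)):
    P=A[np.hypot(A[:,0]-c[0],A[:,1]-c[1])<.05]
    for h in np.arange(.048,.080,.004):
        q=P[(abs(P[:,2]-z0-h)<.003)&(np.hypot(P[:,0]-c[0],P[:,1]-c[1])<.0135)]
        if len(q)>5: print(nm,round(h,3),len(q),np.round(circ(q[:,0],q[:,1],.009),4),q[:,1].min().round(4), "x",q[:,0].min().round(4),q[:,0].max().round(4))
    q=P[(abs(P[:,2]-z0-.0445)<.004)];f,k=edge(q);print(nm,"collar",np.round(f,4),k)
E
```

```text
now 0.048 35 [ 0.6498 -0.117 ] -0.1274 x 0.6353 0.6606
now 0.052 32 [ 0.6495 -0.1171] -0.128 x 0.6389 0.66
now 0.056 37 [ 0.6495 -0.1173] -0.1286 x 0.6388 0.66
now 0.06 35 [ 0.6491 -0.1172] -0.1288 x 0.6368 0.66
now 0.064 40 [ 0.6491 -0.1171] -0.1288 x 0.6368 0.6603
now 0.068 37 [ 0.6497 -0.117 ] -0.1283 x 0.6381 0.6602
now 0.072 37 [ 0.6507 -0.1168] -0.1281 x 0.6381 0.6604
now 0.076 57 [ 0.648  -0.1168] -0.1273 x 0.6377 0.6605
now collar [ 0.6473 -0.1192  0.0188] 27
before 0.048 39 [ 0.4435 -0.2455] -0.2597 x 0.4306 0.4548
before 0.052 33 [ 0.4437 -0.2455] -0.2561 x 0.4347 0.4518
before 0.056 40 [ 0.4434 -0.2452] -0.2552 x 0.4347 0.4522
before 0.06 37 [ 0.4434 -0.2452] -0.2554 x 0.4349 0.4524
before 0.064 35 [ 0.4437 -0.2452] -0.2554 x 0.4351 0.4524
before 0.068 36 [ 0.4437 -0.2452] -0.2555 x 0.4352 0.4524
before 0.072 38 [ 0.4435 -0.245 ] -0.2557 x 0.4354 0.4518
before 0.076 83 [ 0.4432 -0.2446] -0.2557 x 0.4357 0.4518
before collar [ 0.4425 -0.2468  0.02  ] 30
```

{"fn": "move_arm", "kwargs": {"jaw": [255, 255, 255, 255, 255], "slide": [[-0.13, 0.1, 1], [0, 0, 1], [0, 0, 0.7], [0, 0, 0.4], [0, 0, 0]], "dr": [[0, 0, 0], [0, 0, 0], [0, 0, 0], [0, 0, 0], [0, 0, 0]]}}

```text
time: 8.85
position: [0.649, -0.1189, 0.126]
tool_rot: [-2.22, -2.221, 0.001]
ft_force: [0.5, -0.8, -2.3]
grip_width: 0.199
```

```bash
python3 -c "
from meas import *
s=get_state()['position'];look('6',(.65,-.12),s[2]-.0511+.021)"
```

```text
side plate 716 30 [ 0.6494 -0.1188] dia 82.4 z [0.0931 0.0967 0.0982]
  slope deg [0.29 0.82]
side rim 110 17 [ 0.6499 -0.1202] dia 68.4 z [0.0702 0.0726 0.0747]
top plate 228 15 [ 0.6473 -0.1125] dia 78.0 z [0.0947 0.0971 0.099 ]
  slope deg [0.58 0.15]
top rim 0
8.95 [ 0.64977016 -0.11906547  0.12719276] [-0.11300001  1.4916222  -2.51532472] 0.19716130039806795
```

View pics/side6.png

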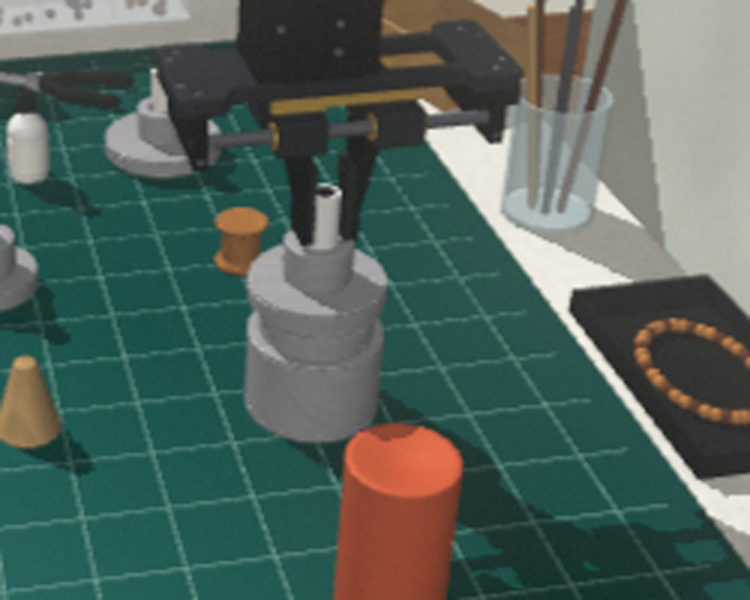

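The lid sits centred over the tin: cover at (316,280), tin at (314,370), rim just below the skirt. I'll lower it slowly and watch the force.

{"fn": "move_arm", "kwargs": {"jaw": [255, 255, 255, 255, 255], "slide": [[0, 0, 0.2], [0, 0, 0.2], [0, 0, 0.2], [0, 0, 0.2], [0, 0, 0]], "dr": [[0, 0, 0], [0, 0, 0], [0, 0, 0], [0, 0, 0], [0, 0, 0]]}}

```text
time: 9.45
position: [0.6494, -0.119, 0.1187]
tool_rot: [-2.22, -2.222, 0.001]
ft_force: [0.1, 0.2, -3.2]
grip_width: 0.199
```

{"fn": "move_arm", "kwargs": {"jaw": [255, 255, 255, 255, 255], "slide": [[0, 0, 0.1], [0, 0, 0.1], [0, 0, 0.1], [0, 0, 0.1], [0, 0, 0]], "dr": [[0, 0, 0], [0, 0, 0], [0, 0, 0], [0, 0, 0], [0, 0, 0]]}}

```text
time: 9.95
position: [0.6496, -0.119, 0.1149]
tool_rot: [-2.221, -2.222, 0.0]
ft_force: [-0.5, -0.2, -3.2]
grip_width: 0.202
```

{"fn": "move_arm", "kwargs": {"jaw": [255, 255, 255, 255, 255], "slide": [[0, 0, 0.1], [0, 0, 0.1], [0, 0, 0.1], [0, 0, 0], [0, 0, 0]], "dr": [[0, 0, 0], [0, 0, 0], [0, 0, 0], [0, 0, 0], [0, 0, 0]]}}

```text
time: 10.45
position: [0.6496, -0.1191, 0.1121]
tool_rot: [-2.221, -2.222, 0.0]
ft_force: [-0.3, 0.3, -3.4]
grip_width: 0.203
```

{"fn": "move_arm", "kwargs": {"jaw": [255, 255, 255, 255, 255], "slide": [[0, 0, 0.1], [0, 0, 0.05], [0, 0, 0.05], [0, 0, 0], [0, 0, 0]], "dr": [[0, 0, 0], [0, 0, 0], [0, 0, 0], [0, 0, 0], [0, 0, 0]]}}

```text
time: 10.95
position: [0.6497, -0.1191, 0.1101]
tool_rot: [-2.221, -2.222, -0.0]
ft_force: [-0.0, 0.1, -1.6]
grip_width: 0.199
```

{"fn": "move_arm", "kwargs": {"jaw": [255, 255, 255, 255], "slide": [[0, 0, 0.05], [0, 0, 0.05], [0, 0, 0], [0, 0, 0]], "dr": [[0, 0, 0], [0, 0, 0], [0, 0, 0], [0, 0, 0]]}}

```text
time: 11.35
position: [0.6498, -0.1191, 0.1092]
tool_rot: [2.221, 2.222, 0.0]
ft_force: [0.3, -0.0, -2.8]
grip_width: 0.199
```

{"fn": "move_arm", "kwargs": {"jaw": [255, 255, 255, 255], "slide": [[0, 0, 0.05], [0, 0, 0.05], [0, 0, 0], [0, 0, 0]], "dr": [[0, 0, 0], [0, 0, 0], [0, 0, 0], [0, 0, 0]]}}

```text
time: 11.75
position: [0.6498, -0.1191, 0.1091]
tool_rot: [2.221, 2.222, 0.001]
ft_force: [-2.2, 0.6, 5.6]
grip_width: 0.197
```

Contact came at TCP z 0.109, the seated height I expected. I'll check the picture before letting go.

```bash
python3 -c "
from meas import *
s=get_state()['position'];look('7',(.65,-.12),s[2]-.0511+.021)"
```

```text
side plate 724 31 [ 0.65  -0.119] dia 82.5 z [0.0761 0.0798 0.0813]
  slope deg [0.26 0.7 ]
side rim 180 20 [ 0.65   -0.1199] dia 81.4 z [0.0706 0.074  0.0772]
top plate 202 16 [ 0.6473 -0.1138] dia 79.5 z [0.0773 0.0795 0.0815]
  slope deg [ 1.19 -0.86]
top rim 38 12 [ 0.6448 -0.1077] dia 66.8 z [0.0729 0.0771 0.0778]
11.85 [ 0.64983992 -0.11906294  0.10904453] [-2.51001534  1.14009059  4.50259596] 0.19865773590992603
```

View pics/side7.png

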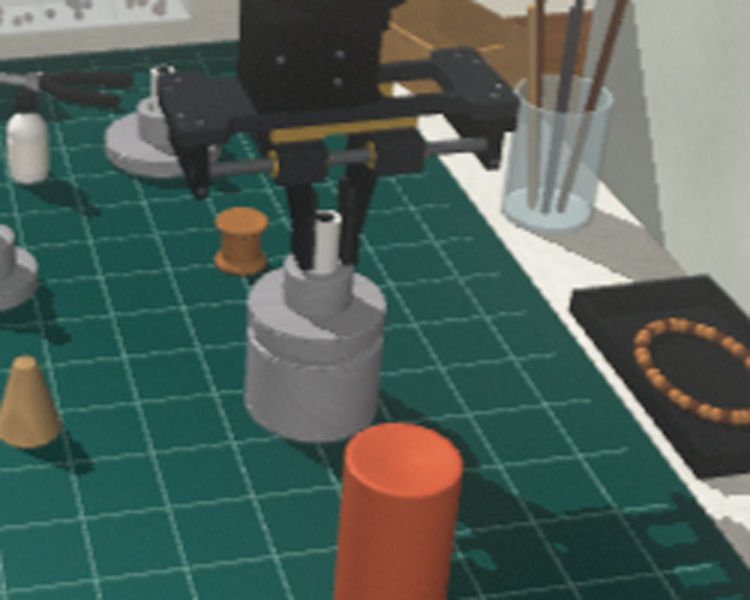

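{"fn": "move_arm", "kwargs": {"jaw": [255, 200, 195, 185, 170], "slide": [[0, 0, -0.05], [0, 0, 0], [0, 0, 0], [0, 0, 0], [0, 0, 0]], "dr": [[0, 0, 0], [0, 0, 0], [0, 0, 0], [0, 0, 0], [0, 0, 0]], "force": 5}}

```text
time: 12.35
position: [0.6497, -0.1191, 0.1084]
tool_rot: [2.221, 2.222, -0.0]
ft_force: [0.4, -0.3, 0.2]
grip_width: 0.294
```

{"fn": "move_arm", "kwargs": {"jaw": [140, 100, 70, 70, 70], "slide": [[0, 0, 0], [0, 0, 0], [0, 0, 0], [0, 0, 0], [0, 0, 0]], "dr": [[0, 0, 0], [0, 0, 0], [0, 0, 0], [0, 0, 0], [0, 0, 0]]}}

```text
time: 12.85
position: [0.6497, -0.1191, 0.1086]
tool_rot: [2.221, 2.222, 0.0]
ft_force: [-0.7, 0.0, 0.7]
grip_width: 0.676
```

```bash
cat > spout.py <<'E'
from fit import *
def sp(f,c,z0,gx=True):
    A=np.load(f)["W"].reshape(-1,3);A=A[~np.isnan(A[:,0])]
    P=A[np.hypot(A[:,0]-c[0],A[:,1]-c[1])<.06]
    r=np.hypot(P[:,0]-c[0],P[:,1]-c[1])
    q=P[(P[:,2]>z0+.052)&(P[:,2]<z0+.073)&(r<.0135)]
    if len(q)>5:print("spout",len(q),np.round(circ(q[:,0],q[:,1],.009),4),"x",np.round(np.percentile(q[:,0],[2,98]),4),q[:,1].min().round(4))
    q=P[(abs(P[:,2]-z0-.0445)<.004)&(r<.025)];f,k=edge(q);print("collar",np.round(f,4),k)
    q=P[(P[:,2]>z0+.052)&(P[:,2]<z0+.09)]
    L=q[q[:,0]<c[0]-.018];R=q[q[:,0]>c[0]+.018]
    for l,s in(("L",L),("R",R)):
        if len(s)>5:print(l,np.round(np.percentile(s,[2,50,98],axis=0),4).tolist())
E
python3 -c "
from meas import *
from spout import sp
s=get_state()['position'];look('8',(.65,-.12),.0795)
sp('side8.npz',(.65,-.118),.061)"
```

```text
side plate 709 31 [ 0.6502 -0.1194] dia 82.4 z [0.0766 0.0799 0.0814]
  slope deg [0.13 0.87]
side rim 190 18 [ 0.6502 -0.1191] dia 82.8 z [0.0702 0.0739 0.0773]
top plate 208 33 [ 0.6539 -0.087 ] dia 31.2 z [0.0772 0.0793 0.0817]
  slope deg [0.48 0.04]
top rim 58 12 [ 0.6475 -0.1148] dia 81.6 z [0.0731 0.0772 0.0778]
12.95 [ 0.64970664 -0.11903351  0.10863471] [-0.22047957  0.36338647  0.49631163] 0.7111702591065397
spout 102 [ 0.6526 -0.1178] x [0.6436 0.6599] -0.1297
collar [ 0.6502 -0.1191  0.02  ] 31
L [[0.6102, -0.1321, 0.1134], [0.6157, -0.1286, 0.1311], [0.6226, -0.1116, 0.1495]]
R [[0.6817, -0.1321, 0.1139], [0.6844, -0.1284, 0.1332], [0.6926, -0.1106, 0.1502]]
```

View pics/side8.png

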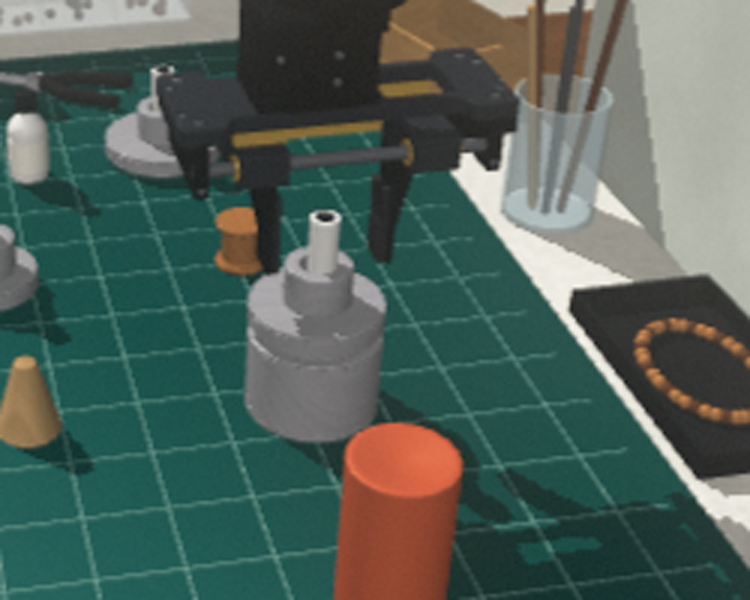

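The spout lid is seated: plate top at z 0.0797 and level, and the fingers are clear of the spout at (325,240) and off the collar. Now I'll go down over the collar.

{"fn": "move_arm", "kwargs": {"jaw": [70, 70, 70, 70, 70], "slide": [[0, 0, 0.8], [0, 0, 0.8], [0, 0, 0.6], [0, 0, 0.3], [0, 0, 0]], "dr": [[0, 0, 0], [0, 0, 0], [0, 0, 0], [0, 0, 0], [0, 0, 0]]}}

```text
time: 13.45
position: [0.6492, -0.119, 0.0827]
tool_rot: [-2.22, -2.221, 0.001]
ft_force: [-0.0, -0.1, -0.6]
grip_width: 0.724
```

{"fn": "move_arm", "kwargs": {"jaw": [100, 110, 118, 124, 128], "slide": [[0, 0, 0], [0, 0, 0], [0, 0, 0], [0, 0, 0], [0, 0, 0]], "dr": [[0, 0, 0], [0, 0, 0], [0, 0, 0], [0, 0, 0], [0, 0, 0]]}}

```text
time: 13.95
position: [0.6495, -0.1191, 0.0837]
tool_rot: [-2.221, -2.222, 0.0]
ft_force: [-1.7, -0.4, 0.8]
grip_width: 0.515
```

{"fn": "move_arm", "kwargs": {"jaw": [134, 140, 150, 160, 160], "slide": [[0, 0, 0], [0, 0, 0], [0, 0, 0], [0, 0, 0], [0, 0, 0]], "dr": [[0, 0, 0], [0, 0, 0], [0, 0, 0], [0, 0, 0], [0, 0, 0]]}}

```text
time: 14.45
position: [0.6496, -0.1191, 0.0837]
tool_rot: [-2.221, -2.222, 0.0]
ft_force: [-0.7, -0.6, 1.7]
grip_width: 0.489
```

{"fn": "move_arm", "kwargs": {"jaw": [190, 255, 255, 255], "slide": [[0, 0, 0], [0, 0, 0], [0, 0, 0], [0, 0, 0]], "dr": [[0, 0, 0], [0, 0, 0], [0, 0, 0], [0, 0, 0]], "force": 15}}

```text
time: 14.85
position: [0.6496, -0.1191, 0.0837]
tool_rot: [-2.221, -2.222, -0.0]
ft_force: [-2.0, 0.4, 1.7]
grip_width: 0.484
```

```bash
python3 -c "
from meas import *
from spout import sp
look('9',(.65,-.12),.0795)
sp('side9.npz',(.65,-.118),.061)"
```

```text
side plate 586 26 [ 0.6517 -0.1195] dia 81.9 z [0.0761 0.0797 0.0814]
  slope deg [0.24 1.1 ]
side rim 182 19 [ 0.6516 -0.1204] dia 80.4 z [0.0703 0.074  0.0771]
top plate 165 34 [ 0.6566 -0.0844] dia 25.1 z [0.0775 0.0796 0.0816]
  slope deg [0.14 0.56]
top rim 32 20 [ 0.6497 -0.0845] dia 24.1 z [0.0733 0.077  0.0778]
14.95 [ 0.64964405 -0.11909234  0.08369084] [-2.82650249 -0.94122889  1.81921789] 0.4848058586333664
spout 102 [ 0.6525 -0.1173] x [0.6435 0.6598] -0.13
collar [ 0.6532 -0.1196  0.0203] 31
L [[0.6162, -0.1322, 0.1135], [0.6225, -0.1296, 0.1285], [0.6314, -0.1134, 0.1423]]
R [[0.673, -0.1323, 0.1142], [0.6784, -0.1289, 0.1325], [0.6877, -0.1129, 0.15]]
```

View pics/side9.png

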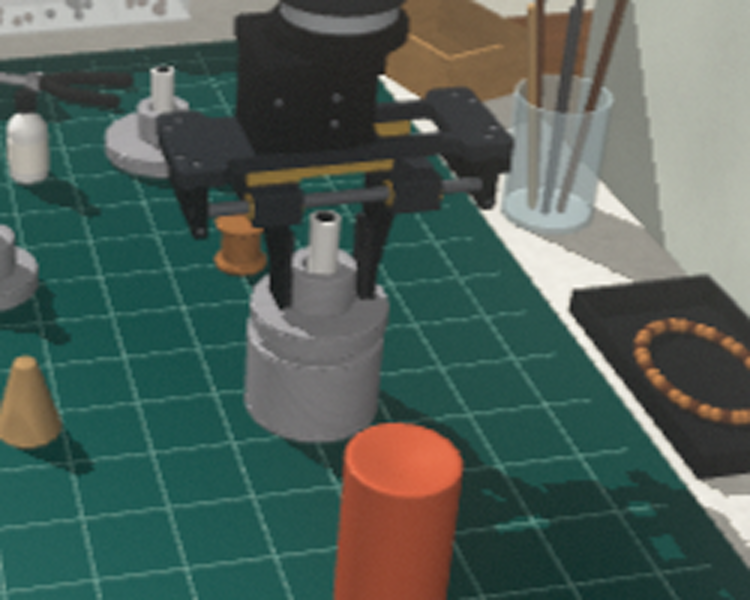

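The cover is gripped (opening 42 mm), but there is about 2 N of side force along x. I'll relieve it before lifting.

{"fn": "move_arm", "kwargs": {"jaw": [255, 255, 255], "slide": [[0, -0.05, 0], [0, 0, 0], [0, 0, 0]], "dr": [[0, 0, 0], [0, 0, 0], [0, 0, 0]]}}

```text
time: 15.25
position: [0.6496, -0.1191, 0.0837]
tool_rot: [2.22, 2.222, 0.001]
ft_force: [0.5, -0.7, 1.4]
grip_width: 0.482
```

{"fn": "move_arm", "kwargs": {"jaw": [255, 255, 255], "slide": [[0, -0.05, 0], [0, 0, 0], [0, 0, 0]], "dr": [[0, 0, 0], [0, 0, 0], [0, 0, 0]]}}

```text
time: 15.55
position: [0.649, -0.119, 0.0837]
tool_rot: [2.22, 2.222, 0.001]
ft_force: [1.9, 0.3, 1.1]
grip_width: 0.482
```

{"fn": "move_arm", "kwargs": {"jaw": [255, 255, 255, 255, 255], "slide": [[0, 0.03, 0], [0, 0, -0.05], [0, 0, -0.1], [0, 0, -0.1], [0, 0, 0]], "dr": [[0, 0, 0], [0, 0, 0], [0, 0, 0], [0, 0, 0], [0, 0, 0]]}}

```text
time: 16.05
position: [0.6488, -0.1191, 0.086]
tool_rot: [-2.221, -2.222, 0.0]
ft_force: [0.2, -0.5, -1.7]
grip_width: 0.484
```

{"fn": "move_arm", "kwargs": {"jaw": [255, 255, 255, 255, 255], "slide": [[0, 0, -0.1], [0, 0, -0.1], [0, 0, -0.1], [0, 0, 0], [0, 0, 0]], "dr": [[0, 0, 0], [0, 0, 0], [0, 0, 0], [0, 0, 0], [0, 0, 0]]}}

```text
time: 16.55
position: [0.649, -0.1191, 0.0892]
tool_rot: [2.221, 2.222, 0.0]
ft_force: [-0.6, -0.2, -1.1]
grip_width: 0.483
```

```bash
python3 -c "
from meas import *
from spout import sp
s=get_state()['position'];print(s);look('10',(.65,-.12),s[2]-.0837+.0795)
sp('side10.npz',(.65,-.118),.061)"
```

```text
[ 0.64903506 -0.11905077  0.08916809]
side plate 592 26 [ 0.651  -0.1196] dia 81.8 z [0.0818 0.0852 0.087 ]
  slope deg [0.6  1.19]
side rim 140 17 [ 0.6514 -0.119 ] dia 82.0 z [0.0719 0.0748 0.0774]
top plate 181 36 [ 0.6565 -0.0849] dia 26.2 z [0.0829 0.0849 0.0873]
  slope deg [-0.67 -0.15]
top rim 9
16.65 [ 0.64894689 -0.11903484  0.08907033] [ 0.79289916 -0.41025639 -0.05258889] 0.48526624214053765
spout 102 [ 0.6524 -0.1176] x [0.6432 0.6596] -0.1296
collar [ 0.6522 -0.1231  0.0172] 26
L [[0.6155, -0.1323, 0.1146], [0.6222, -0.1294, 0.1322], [0.6304, -0.1136, 0.1466]]
R [[0.6724, -0.132, 0.1138], [0.6773, -0.1287, 0.1332], [0.6875, -0.1088, 0.1494]]
```

View pics/side10.png

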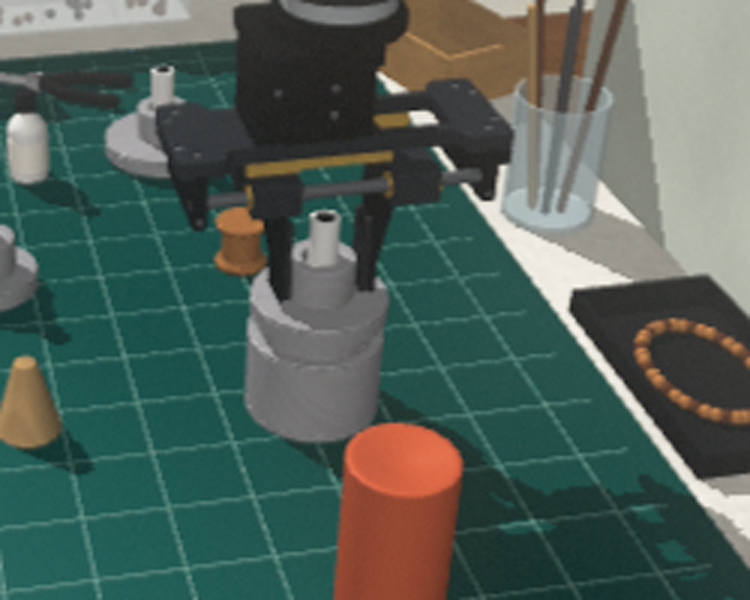

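The cover is rising alone: its plate is up 5 mm, the spout has not moved in the picture and the side force is near zero. I'll keep lifting straight up.

{"fn": "move_arm", "kwargs": {"jaw": [255, 255, 255, 255, 255], "slide": [[0, 0, -0.3], [0, 0, -0.5], [0, 0, -0.5], [0, 0, -0.5], [0, 0, -0.5]], "dr": [[0, 0, 0], [0, 0, 0], [0, 0, 0], [0, 0, 0], [0, 0, 0]]}}

```text
time: 17.15
position: [0.6491, -0.1191, 0.1128]
tool_rot: [2.221, 2.222, 0.001]
ft_force: [0.3, 0.0, -1.2]
grip_width: 0.485
```

{"fn": "move_arm", "kwargs": {"jaw": [255, 255, 255, 255, 255], "slide": [[0, 0, -0.5], [0, 0, -0.5], [0, 0, -0.5], [0, 0, -0.5], [0, 0, -0.5]], "dr": [[0, 0, 0], [0, 0, 0], [0, 0, 0], [0, 0, 0], [0, 0, 0]]}}

```text
time: 17.65
position: [0.649, -0.119, 0.1375]
tool_rot: [-2.221, -2.222, -0.0]
ft_force: [0.5, 0.6, -0.9]
grip_width: 0.484
```

{"fn": "move_arm", "kwargs": {"jaw": [255, 255, 255, 255, 255], "slide": [[0, 0, -0.7], [0, 0, -0.8], [0, 0, -1], [0, 0, -1], [0, 0, -1]], "dr": [[0, 0, 0], [0, 0, 0], [0, 0, 0], [0, 0, 0], [0, 0, 0]]}}

```text
time: 18.15
position: [0.6491, -0.1191, 0.1833]
tool_rot: [2.22, 2.222, 0.001]
ft_force: [0.7, 0.4, -1.4]
grip_width: 0.478
```

{"fn": "move_arm", "kwargs": {"jaw": [255, 255, 255, 255, 255], "slide": [[0, 0, -1], [0, 0, -1], [0, 0, -0.8], [0, 0, 0], [0, 0, 0]], "dr": [[0, 0, 0], [0, 0, 0], [0, 0, 0], [0, 0, 0], [0, 0, 0]]}}

```text
time: 18.65
position: [0.6489, -0.119, 0.2101]
tool_rot: [-2.221, -2.222, -0.0]
ft_force: [-0.6, -1.0, -1.5]
grip_width: 0.48
```

```bash
python3 -c "
from meas import *
s=get_state()['position'];print(s);look('11',(.65,-.12),s[2]-.0837+.0795)
sp=np.load('side11.npz')
cv2.imwrite('pics/side11b.png',cv2.resize(sp['im'][60:320,260:540,::-1],None,fx=2.3,fy=2.3,interpolation=cv2.INTER_CUBIC))
from spout import *
P=sp['W'].reshape(-1,3);P=P[~np.isnan(P[:,0])];r=np.hypot(P[:,0]-.65,P[:,1]+.118)
q=P[(P[:,2]>.113)&(P[:,2]<.134)&(r<.0135)];print('spout',circ(q[:,0],q[:,1],.009).round(4),np.percentile(q[:,0],[2,98]).round(4))
q=P[(r<.02)&(P[:,2]<.150)];print('spout top z',np.percentile(q[:,2],[95,99]))
q=P[(r<.05)&(P[:,2]>.07)&(P[:,2]<.082)];f,k=edge(q);print('flange',f.round(4),k,np.percentile(q[:,2],[10,50,90]).round(4))
A=np.c_[q[:,0]-.65,q[:,1]+.118,np.ones(len(q))];print(np.degrees(np.linalg.lstsq(A,q[:,2],rcond=None)[0][:2]))
"
```

```text
[ 0.64893828 -0.11903275  0.21007916]
side plate 633 26 [ 0.6509 -0.1198] dia 82.0 z [0.202  0.2061 0.2077]
  slope deg [0.66 1.49]
side rim 604 34 [ 0.6515 -0.1192] dia 70.9 z [0.0731 0.0766 0.0776]
top plate 287 14 [ 0.6481 -0.1149] dia 81.6 z [0.2034 0.2056 0.2075]
  slope deg [ 0.75 -0.06]
top rim 171 36 [ 0.6339 -0.0997] dia 30.4 z [0.0736 0.0763 0.0775]
18.75 [ 0.64860855 -0.11894619  0.20946714] [-0.47912824  0.57719372 -1.33462019] 0.487677325659776Traceback (most recent call last):
  File "<string>", line 7, in <module>
    P=sp['W'].reshape(-1,3);P=P[~np.isnan(P[:,0])];r=np.hypot(P[:,0]-.65,P[:,1]+.118)
      ~~^^^^^
TypeError: 'function' object is not subscriptable
```

View pics/side11b.png

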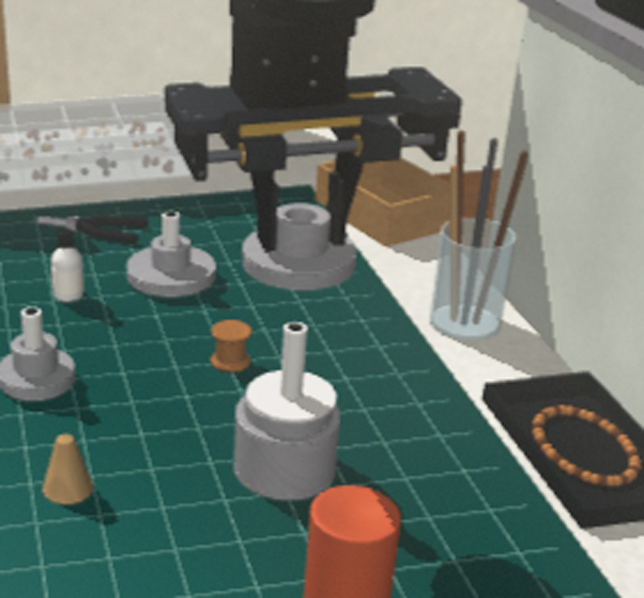

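The picture shows the cover held level at (300,250), the white spout lid seated in the tin at (290,395) and its spout free at (293,360). The flange top measures 0.0766 against 0.076 expected, and the skirt is about 54 mm above the spout top. I'm handing it in.

```bash
python3 - <<'E'
from h import *
P=np.load('side11.npz')['W'].reshape(-1,3);P=P[~np.isnan(P[:,0])];r=np.hypot(P[:,0]-.6515,P[:,1]+.1192)
q=P[(r<.034)&(r>.012)&(abs(P[:,2]-.0766)<.004)]
A=np.c_[q[:,0]-.65,q[:,1]+.118,np.ones(len(q))];print(len(q),np.degrees(np.linalg.lstsq(A,q[:,2],rcond=None)[0][:2]).round(2))
s=get_state();print(s["time"],s["qd"].round(3));print(close_job())
E
```

```text
507 [0.46 0.57]
18.75 [ 0.     0.002  0.     0.004  0.002 -0.002  0.001]
the job is handed in; nothing more can be done
None
```

I took the middle double lid (b), because its cover measured 82 mm across, matching the 83 mm tin. I carried it by the spout with its cover, lowered it until contact and let go. Then I lifted the cover alone by its collar, and it is still in the gripper. I handed the job in at 18.75 s of the 51 s allowed.

**Last checks:**
- **Spout lid:** its flange top is at z 76.6 mm, against 76 mm expected when fully home. It shows about 0.5° of slope, which is within the camera's error.
- **Cover:** it is held with its skirt about 54 mm above the spout top. The side camera gave up to 1.5° of slope and the top camera 0.75°, and the tool itself is vertical.
- **Forces and surroundings:** the highest force reading was about 6 N, at seating. In the last side picture the tin and the other things appear where they started.

**Disagreements:**
- The two cameras differed by 2–4 mm in absolute position. I aligned the lid mainly from its position relative to the tin in the side camera.
- Gripping the collar moved the cover about 1.5 mm and caused roughly 2 N of side force. I relieved that before lifting, and the spout did not move in the measurements.

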